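# Turn up the plaster mixing bowl on the scale

### The job

Get ready to weigh out plaster: turn the blue mixing bowl, which stands mouth down on the bench, the right way up and set it gently on its foot in the middle of the scale's round steel pan, then stand the red measuring scoop upright in the bottom of the bowl. Leave the other things on the bench where they are, and do not press hard on the scale.

Things in the scene. Friction and masses are not known exactly. Their poses are not given: they have to be found in the camera images.
- bowl: blue stiff-rubber mixing bowl, 250 g, 56 mm tall. Origin: centre of the mouth (rim plane); z axis from mouth to foot: up at the start (mouth down), down once it is mouth up. Foot: cylinder 60 mm in diameter, 24 mm long; then it flares to 112 mm diameter 40 mm from the foot's face, and 124 mm at the rim. Wall 4 mm. Weighted foot: let go lying on its side, it rolls upright
- bowl_foot (a point): centre of the bowl's foot face (flat round underside, 60 mm across), 56 mm from the bowl's origin along its z axis; axes as the bowl's. The inner floor, 52 mm in diameter, lies 15 mm from this face
- scale: white bench scale, 170 x 160 mm, 30 mm high, fixed to the bench, with a green display on the side facing the robot. Origin: centre of its underside. Carries a round steel pan 124 mm in diameter
- scale_pan (a point): centre of the pan's top face, 40 mm above the bench
- scoop: red plastic measuring scoop, 40 g, standing upright: a cup 34 mm in diameter and 30 mm tall with a straight upright stem rising at its +x side to 102 mm; the stem is 8 mm thick (along x) and 14 mm wide (along y), its middle 18 mm from the cup's axis. Origin: centre of the cup's underside; z up
- scoop_grip (a point): point in the middle of the scoop's stem, 90 mm above its underside (12 mm below the stem's top); axes as the scoop's
- bucket: bystander: white bucket with a blue band, part full of set plaster, 150 mm across, 130 mm tall; origin at the centre of its underside
- rasp: bystander: tool with red handle lying on the bench, 200 mm long, along its x axis
- block: bystander: cork sanding block 90 x 60 x 30 mm; origin at the centre of its underside
- tube: bystander: grey plastic tube standing on end, 32 mm in diameter, 140 mm tall; origin at the centre of its underside
- resin: bystander: orange bottle 60 mm in diameter, 150 mm tall; origin at the centre of its underside
- paintbrush: bystander: brush lying on the bench, 200 mm long, along its x axis
Not all that is in view belongs to the job. Leave any green look-alike of the scoop alone.

How it is judged:
By the outcome, as a careful person would: the job done as asked, in the order asked, and still so for the second after the job is handed in, with the robot touching nothing.
It also fails if it takes over 72 s, if anything falls off the work surface, if the arm or the gripper's body presses on something with over 40 N, if the wrist force passes 120 N, or if a joint passes its speed limit or range.

### The arm

A 6-joint arm with a two-finger parallel gripper is mounted at the origin on the work surface. World frame = base frame: x ahead of the robot, y to its left, z up, the work surface at z = 0. Lengths are in m, angles in rad, forces in N, time in s.
With the tool pointing down it reaches from about 0.35 to 1 m from the base axis. Payload 7.1 kg.
Tool frame: the origin (TCP) lies midway between the tips of the shut fingers; the grasp point (between the pads) lies 19 mm behind it; z points along the fingers, y is the line along which they close (so a half turn about z gives the same grasp; the last joint's range is limited). The gripper opens to 85 mm and grips with 20 to 120 N. Pads are 22 mm wide; open, the fingers measure 114 mm over their backs; the gripper's body (76 mm by 85 mm) begins 54 mm behind the grasp point. The pads swing forward as they close: fully open they stand 13 mm farther back than shut.
Start: joints at [1.246, 0.423, 1.63, -0, 1.089, -0.019], TCP at [0.188, 0.596, 0.231] pointing down, gripper open.
Joint ranges: [-3, 3], [-0.9, 2.11], [0.09, 2.58], [-1.31, 4.45], [0.11, 2.69], [-2.54, 2.54]. Speed limits (rad/s): [2.39, 2.39, 3.01, 3.14, 3.14, 3.14].

### API

Orientations are given as [roll, pitch, yaw] about the fixed x, y, z axes, in that order (R = Rz(yaw) Ry(pitch) Rx(roll)).
In Python, from workcell import manip gives the robot as it stands. The module is installed in compiled form; this text tells all that it offers.
- The arm moves only by the shell command python3 -m inch 'ROWS' [FORCE]. ROWS is JSON, a list of rows, each a list of 7 numbers: the opening, from 0 (shut) to 1 (fully open), then the shift along the tool's x, y, z in m, then the turn, a rotation vector about the tool's x, y, z in degrees. In form: [[grip, x, y, z, wx, wy, wz], ...]. A call has 1 to 8 rows; each row is the pose to reach, as a shift and turn from the pose commanded when the call began, along the tool's axes at that moment; what a row does not reach only later rows make up. A row lasts 1/8 s, in which the tool goes at most 62.5 mm and 10.7 degrees, less where a joint would pass 70% of its speed; a pose out of reach is approached as far as the arm can. A call with a gripper value outside its range is refused whole. The fingers move at their own pace and stop on an object; FORCE is the grip in N (left out, the last holds). Time passes only in rows, so rows that repeat a pose let the fingers close. It gives the time, the measured TCP pose, the force, the opening and the grip force at its end, in the units of the state.
- manip.sense(): the state, without advancing time (a new reading comes with each control period).
- manip.grab_frame(name): name is "scene" or "side" or "wrist"; returns (picture, depth): 420x560x3 uint8, blue, green, red; 420x560 float32, m along the optical axis (not along the pixel's ray), 0 where there is no reading.
- manip.camera_info(name): a dict with "fx", "fy", "cx", "cy" (pixels), "R" (3x3) and "t" (3): a world point X has camera coordinates R X + t; the wrist camera has in their place "tool_from_camera" (4x4, takes a point from camera to tool coordinates, whose origin is the TCP and whose axes are the flange's). Camera axes: x right, y down, z forward; pixel columns grow to the right and rows downward; lengths in m; the calibration is good to about 2 mm. The wrist camera is an equidistant fisheye: a pixel r from the principal point sees the ray r / f radians off the axis. A picture is of the moment at which its call begins: read the wrist's pose just before it. camera_info takes no time and is no camera call.
- manip.sign_off(): hands the job in; it is judged then, once.
Trained networks look in the newest picture that a camera, given by its name, has taken for a name from the list of things; names that differ only in an ending like _2 or _b are one class to them, and where a whole thing is asked for, a point or a joint stands for the part that bears it (a point fixed in the world has none). Each returns a list of dicts, best first, with "confidence" (0 to 1); they miss things now and then, are a little off and sometimes report something else, mostly with a low value. They report only what shows in the picture. A call takes as long as a camera call. They do not tell look-alikes from the thing itself.
- manip.boxes_of(label, camera): "xy" ([column, row] in pixels, amid what is visible of it).
- manip.silhouettes(label, camera): "mask" (420x560 bool, what is visible of it) and "xy" ([column, row] in pixels, amid what is visible of it).
The state is a dict: "t": time; "q": joint angles; "qvel": joint speeds; "effort": joint torques, N m; "tool_pos": TCP position; "ee_rot": TCP orientation; "wrist_force": force on the tool from outside, world axes, zero at the start; "torque": the same for the moment, N m; "finger_gap": finger opening in m; "finger_force": force on a finger pad.
Only numpy, scipy, OpenCV 4.12 (cv2) and the standard library are available. Lean on these libraries where they do the work, as an engineer would, in place of code of your own. Each camera call takes 0.05 s, during which the arm holds its last target. There are 200 camera calls.

## Working session

There is one attempt and no reset: what is moved stays moved. The work goes in short steps, Python scripts to look and compute and a shell command to move; the robot and the scene stay as the last step left them, time stands still between calls to the robot, and variables do not carry over. Pictures are saved under pics/ and viewed, at most 12 in all, crops included, and the job is handed in when it is done.

```bash
mkdir -p pics; cat > h.py <<'E'
import numpy as np, cv2
from workcell import manip
from scipy.spatial.transform import Rotation as Ro
def cloud(name,depth,mask=None):
    c=manip.camera_info(name); m=depth>0
    if mask is not None: m&=mask
    v,u=np.nonzero(m); d=depth[v,u]
    P=np.c_[(u-c["cx"])/c["fx"]*d,(v-c["cy"])/c["fy"]*d,d]
    return (P-np.array(c["t"]))@np.array(c["R"])   # R^T(P-t)
def tool():
    s=manip.sense(); return np.array(s["tool_pos"]),Ro.from_euler("xyz",s["ee_rot"])
def rel(p,R=None):
    "shift in tool axes to world p, and rotvec deg to R"
    t,r=tool(); o=r.inv().apply(np.array(p)-t).round(4)
    return o,(None if R is None else (r.inv()*R).as_rotvec(degrees=True).round(2))
E
python3 - <<'E'
from h import *
print(manip.sense())
for n in("scene","side"):
    im,d=manip.grab_frame(n); cv2.imwrite(f"pics/{n}0.png",im); np.save(f"{n}0.npy",d)
    c=manip.camera_info(n); print(n,"cam pos",-np.array(c["R"]).T@np.array(c["t"]))
    for l in("bowl","scale","scoop","bucket","rasp","block","tube","resin","paintbrush"):
        for o in manip.silhouettes(l,n)[:2]:
            P=cloud(n,d,o["mask"])
            print(l,round(o["confidence"],2),np.round(o["xy"]),len(P), np.percentile(P,[2,50,98],axis=0).round(3).tolist() if len(P) else "")
E
```

```text
{'t': 0.0, 'q': array([ 1.24596452e+00,  4.23887623e-01,  1.63068903e+00,  4.02907332e-06,
        1.08863085e+00, -1.90155541e-02]), 'qvel': array([ 0.00137342, -0.00087722,  0.00013436,  0.00059026, -0.00155314,
       -0.00052274]), 'effort': array([ 3.25606248e-03, -5.57393754e+01, -2.81733978e+01,  1.77129996e-04,
        7.33194582e-03, -5.80313440e-05]), 'tool_pos': array([0.18797512, 0.59547639, 0.23051688]), 'ee_rot': array([-3.13997817e+00, -3.42714137e-05,  2.83577451e+00]), 'wrist_force': array([ 0.09342051,  0.2279634 , -0.14506287]), 'torque': array([-0.00933115,  0.02955747,  0.01336253]), 'finger_force': 0.0, 'finger_gap': 0.08546872656063215}
scene cam pos [1.5297039  0.02586414 0.89505336]
bowl 0.82 [284. 223.] 1241 [[0.49, -0.021, 0.001], [0.544, 0.033, 0.024], [0.577, 0.088, 0.059]]
scale 0.6 [154. 228.] 2733 [[0.481, -0.383, 0.012], [0.583, -0.301, 0.033], [0.659, -0.225, 0.043]]
scoop 0.7 [374. 227.] 247 [[0.553, 0.262, 0.004], [0.586, 0.28, 0.035], [0.602, 0.292, 0.102]]
scoop 0.58 [369. 256.] 267 [[0.651, 0.236, 0.001], [0.685, 0.25, 0.032], [0.69, 0.26, 0.101
[... 1218 characters left out ...]
 -0.079, 0.131]]
rasp 0.88 [384. 227.] 374 [[0.329, -0.153, 0.01], [0.358, -0.1, 0.024], [0.386, -0.067, 0.029]]
rasp 0.7 [317. 168.] 2669 [[0.468, -0.379, 0.009], [0.553, -0.267, 0.032], [0.644, -0.206, 0.043]]
block 0.92 [370. 325.] 1901 [[0.297, 0.14, 0.005], [0.344, 0.183, 0.031], [0.391, 0.216, 0.034]]
tube 0.68 [187. 199.] 806 [[0.761, -0.01, 0.008], [0.771, 0.014, 0.085], [0.789, 0.019, 0.141]]
resin 0.77 [149. 258.] 1851 [[0.742, 0.164, 0.008], [0.76, 0.191, 0.083], [0.79, 0.206, 0.152]]
resin 0.48 [295. 258.] 2206 [[0.463, 0.006, 0.002], [0.512, 0.059, 0.025], [0.57, 0.093, 0.059]]
paintbrush 0.76 [141. 341.] 1906 [[0.648, 0.292, 0.007], [0.715, 0.324, 0.019], [0.833, 0.355, 0.023]]
```

View pics/scene0.png

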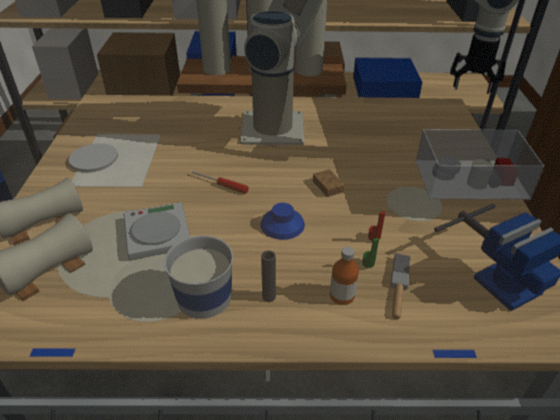

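View pics/side0.png

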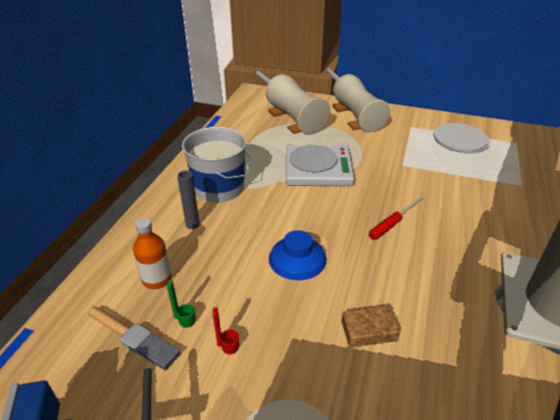

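Scene picture: red scoop at (376,226), green look-alike at (371,253), bowl at (283,221), scale at (155,230). In the side picture red scoop is at (226,335), green at (180,310), bowl (297,255), and pan (314,158). All agree with the networks.

```bash
cat > fit.py <<'E'
from h import *
from scipy.optimize import least_squares
def circ(P,r=None):
    xy=P[:,:2]; c0=xy.mean(0)
    f=(lambda p:np.hypot(*(xy-p[:2]).T)-(r or p[2]))
    s=least_squares(f,[*c0,r or .05],loss="soft_l1",f_scale=.002); return s.x.round(4),round(float(np.sqrt(np.mean(s.fun**2))),4)
E
python3 - <<'E'
from fit import *
A={}
for n in("scene","side"):
    d=np.load(n+"0.npy"); im=cv2.imread(f"pics/{n}0.png").astype(int)
    P=cloud(n,d); v,u=np.nonzero(d>0); b,g,r=im[v,u].T
    red=(r>120)&(g<70)&(b<70); blue=(b>90)&(r<80)
    box=lambda x0,x1,y0,y1:(P[:,0]>x0)&(P[:,0]<x1)&(P[:,1]>y0)&(P[:,1]<y1)
    B=P[blue&box(.4,.65,-.06,.15)&(P[:,2]<.09)]
    top=B[B[:,2]>.051]; print(n,"foot top",len(top),np.median(top,0).round(4),(top.min(0)+top.max(0))[:2]/2,np.ptp(top,axis=0))
    S=P[(r>g+50)&(r>b+50)&box(.52,.63,.22,.33)]
    st=S[(S[:,2]>.045)]; cu=S[(S[:,2]<.034)&(S[:,2]>.004)]
    print(" stem",len(st),np.median(st,0).round(4),st.min(0).round(3),st.max(0).round(3))
    print(" cup",len(cu),np.median(cu,0).round(4),cu.min(0).round(3),cu.max(0).round(3), circ(cu[cu[:,2]<.028],.017))
    Q=P[box(.45,.7,-.4,-.19)&(P[:,2]>.036)&(P[:,2]<.05)]
    print(" pan",len(Q),np.median(Q[:,2]).round(4),cv2.minEnclosingCircle(Q[:,:2].astype(np.float32)),Q.mean(0).round(4))
    Z=P[box(.45,.7,-.42,-.17)&(P[:,2]>.022)&(P[:,2]<.05)]
    print(" scale",cv2.minAreaRect(Z[:,:2].astype(np.float32)))
    A[n]=(B,cu,st)
B=np.vstack([A[k][0] for k in A])
side=B[(B[:,2]>.034)&(B[:,2]<.053)]; print("foot side",len(side),circ(side,.030),circ(side)); 
rim=B[(B[:,2]<.012)]; print("rim",len(rim),circ(rim,.061),circ(rim))
T=B[B[:,2]>.0535]; print("top",cv2.minEnclosingCircle(T[:,:2].astype(np.float32)),T.mean(0))
cu=np.vstack([A[k][1] for k in A]);print("cup both",circ(cu[cu[:,2]<.028],.017))
E
```

```text
scene foot top 226 [0.5212 0.0354 0.0562] [0.51762578 0.03410973] [0.05714055 0.05641041 0.00981262]
 stem 17 [0.5877 0.2858 0.0997] [0.584 0.279 0.061] [0.592 0.291 0.105]
 cup 15 [0.5598 0.2713 0.0276] [0.551 0.263 0.018] [0.591 0.285 0.034] (array([0.5699, 0.2827, 0.017 ]), 0.002)
 pan 1209 0.0405 ((0.5652350187301636, -0.29893049597740173), 0.0746748074889183) [ 0.5784 -0.2972  0.0404]
 scale ((0.5606772899627686, -0.3020874559879303), (0.17689427733421326, 0.16017425060272217), 17.44580841064453)
side foot top 492 [0.5173 0.0393 0.0573] [0.51827454 0.03678199] [0.05733942 0.05857553 0.00911308]
 stem 158 [0.5843 0.2916 0.0828] [0.581 0.279 0.046] [0.591 0.294 0.105]
 cup 409 [0.571  0.2811 0.0207] [0.553 0.263 0.004] [0.591 0.298 0.034] (array([0.5696, 0.2829, 0.017 ]), 0.0032)
 pan 1030 0.0412 ((0.5621889233589172, -0.3043944239616394), 0.07726941257715225) [ 0.5735 -0.292   0.0412]
 scale ((0.559169352054596, -0.2988433539867401), (0.16802814602851868, 0.16354982554912567), 17.258249282836914)
foot side 206 (array([0.5192, 0.0342, 0.03  ]), 0.0014) (array([0.5191, 0.0352, 0.0292]), 0.0014)
rim 321 (array([0.5187, 0.0321, 0.061 ]), 0.0021) (array([0.5182, 0.0351, 0.0585]), 0.002)
top ((0.5181682705879211, 0.035645753145217896), 0.031055454164743423) [0.51874934 0.03677883 0.05698377]
cup both (array([0.5696, 0.2829, 0.017 ]), 0.0031)
```

```bash
python3 -m inch '[[1,0,0,-0.05,0,0,0],[1,0,0,-0.08,0,10,0],[1,0,0,-0.08,0,20,0],[1,0,0,-0.08,0,30,0]]'; python3 -c "
from h import *
s=manip.sense();print(s['q'],s['t'])"
```

```text
t: 1.5
tool_pos: [0.1884, 0.5966, 0.3131]
ee_rot: [3.137, -0.528, 2.838]
wrist_force: [0.4, 0.1, -0.7]
finger_gap: 0.0853
finger_force: 0.0
[ 1.0080252   0.4086699   1.55230436  0.52354159  1.35624599 -0.41795348] 1.5
```

```bash
cat > go.py <<'E'
from h import *
def ori(tz,ty):
    tz=np.array(tz,float); tz/=np.linalg.norm(tz); ty=np.array(ty,float); ty-=tz*(ty@tz); ty/=np.linalg.norm(ty)
    return Ro.from_matrix(np.c_[np.cross(ty,tz),ty,tz])
E
python3 - <<'E'
from go import *
th=np.radians(60); print(rel([.5187,-.08,.25],ori([0,np.sin(th),-np.cos(th)],[1,0,0])))
E
```

```text
(array([-0.4786, -0.5461, -0.2088]), array([-51.75,  25.47,  51.77]))
```

```bash
python3 -m inch '[[1,-0.035,-0.04,-0.015,-4,2,4],[1,-0.07,-0.08,-0.03,-8,4,8],[1,-0.105,-0.12,-0.045,-12,6,12],[1,-0.14,-0.16,-0.06,-16,8,16],[1,-0.175,-0.2,-0.075,-20,10,20],[1,-0.21,-0.24,-0.09,-24,12,24],[1,-0.245,-0.28,-0.105,-28,14,28],[1,-0.28,-0.32,-0.12,-32,16,32]]'
python3 - <<'E'
from go import *
th=np.radians(60); print(manip.sense()["q"],rel([.5187,-.08,.25],ori([0,np.sin(th),-np.cos(th)],[1,0,0])))
E
```

```text
t: 2.5
tool_pos: [0.3812, 0.198, 0.2754]
ee_rot: [3.017, -0.848, 2.142]
wrist_force: [0.6, 0.3, -0.4]
finger_gap: 0.0854
finger_force: 0.0
[-0.04793699  0.28694736  2.00894498  0.76224847  1.38230231 -0.92545493] (array([-0.2229, -0.0078, -0.2171]), array([-19.58,   9.82,  19.69]))
```

```bash
python3 -m inch '[[1,-0.035,0,-0.035,-4,2,4],[1,-0.07,-0.002,-0.07,-8,4,8],[1,-0.11,-0.004,-0.11,-12,6,12],[1,-0.15,-0.006,-0.15,-16,8,16],[1,-0.19,-0.008,-0.19,-19.6,9.8,19.7],[1,-0.223,-0.008,-0.217,-19.6,9.8,19.7],[1,-0.223,-0.008,-0.217,-19.6,9.8,19.7]]'
cat > fk.py <<'E'
from go import *
from scipy.optimize import least_squares
D=[([1.24596,.42389,1.63069,0,1.08863,-.0190],[.18797,.59548,.23052]),([1.00803,.40867,1.5523,.52354,1.35625,-.41795],[.1884,.5966,.3131]),([-.04794,.28695,2.00894,.76225,1.3823,-.92545],[.3812,.198,.2754])]
def fk(q,p):
    h,a0,L1,eo,L2,d6=p
    R=Ro.from_euler("z",q[0]); x=R.apply([a0,0,h])
    R=R*Ro.from_euler("y",q[1]); x=x+R.apply([0,0,L1])
    R=R*Ro.from_euler("y",q[2]); x=x+R.apply([eo,0,L2])
    R=R*Ro.from_euler("z",q[3]*S4)*Ro.from_euler("y",q[4]); x=x+R.apply([0,0,d6])
    return x,R*Ro.from_euler("z",q[5]*S6+YO)
S4,S6,YO=1,1,np.pi/2
lo=np.array([-3,-.9,.09,-1.31,.11,-2.54]); hi=np.array([3,2.11,2.58,4.45,2.69,2.54])
def fit(D):
    f=lambda p:np.ravel([fk(q,p)[0]-x for q,x in D])
    s=least_squares(lambda p:np.r_[f(p),.001*(p-[.3,0,.45,0,.45,.2])],[.3,0,.45,0,.45,.2]); return s.x,np.abs(f(s.x)).max()
def ik(x,R,p,q0):
    g=lambda q:np.r_[fk(q,p)[0]-x,.3*(R.inv()*fk(q,p)[1]).as_rotvec()]
    s=least_squares(g,np.clip(q0,lo+.01,hi-.01),bounds=(lo,hi)); return s.x,np.abs(s.fun).max()
E
python3 - <<'E'
import fk
from fk import *
s=manip.sense(); D.append((s["q"],s["tool_pos"])); print(np.array(s["q"]),s["ee_rot"])
for fk.S4 in(1,-1):
    p,e=fit(D); print(fk.S4,p.round(4),e)
    for fk.S6 in(1,-1):
        print([ (Ro.from_euler("xyz",s["ee_rot"]).inv()*fk.fk(s["q"],p)[1]).as_rotvec().round(3)])
E
```

```text
t: 3.38
tool_pos: [0.5199, -0.0806, 0.249]
ee_rot: [3.141, -1.045, 1.572]
wrist_force: [-0.7, -0.2, -0.3]
finger_gap: 0.0855
finger_force: 0.0
[-0.59955929  0.58704256  1.71373206  0.79556069  1.59960332 -0.9081951 ] [ 3.14093823 -1.04474507  1.57155878]
1 [ 0.2971 -0.0188  0.5745  0.0519  0.4901  0.3186] 0.012062179872171619Traceback (most recent call last):
  File "<stdin>", line 7, in <module>
AttributeError: 'function' object has no attribute 'fk'
```

```bash
python3 - <<'E'
import fk as M
from go import *
s=manip.sense(); M.D.append((s["q"],s["tool_pos"]))
for M.S4 in(1,-1):
    p,e=M.fit(M.D); print(M.S4,p.round(4),e)
    for M.S6 in(1,-1):
      for M.YO in (np.pi/2,-np.pi/2):
        print(M.S6,M.YO,(Ro.from_euler("xyz",s["ee_rot"]).inv()*M.fk(s["q"],p)[1]).as_rotvec().round(3))
E
```

```text
1 [ 0.2971 -0.0188  0.5745  0.0519  0.4901  0.3186] 0.012062179872171619
1 1.5707963267948966 [ 0. -0. -0.]
1 -1.5707963267948966 [ 0.     0.    -3.142]
-1 1.5707963267948966 [-0.    -0.     1.816]
-1 -1.5707963267948966 [ 0.     0.    -1.325]
-1 [ 0.8223  0.6262  0.1804  0.9312  0.3103 -0.2904] 0.08143477499209884
1 1.5707963267948966 [ 1.254 -0.978  0.046]
1 -1.5707963267948966 [ 1.362  1.746 -2.17 ]
-1 1.5707963267948966 [ 0.    -1.794  1.418]
-1 -1.5707963267948966 [ 1.68  -0.    -0.975]
```

```bash
cat >> fk.py <<'E'
def fk(q,p):
    h,a0,L1,eo,L2,d6=p[:6]
    R=Ro.from_euler("z",q[0]); x=R.apply([a0,0,h])
    R=R*Ro.from_euler("y",q[1]); x=x+R.apply([0,0,L1])
    R=R*Ro.from_euler("y",q[2]); x=x+R.apply([eo,0,L2])
    R=R*Ro.from_euler("z",q[3]); x=x+R.apply([0,p[7],0]); R=R*Ro.from_euler("y",q[4]); x=x+R.apply([p[6],0,d6])
    return x,R*Ro.from_euler("z",q[5]+YO)
def fit(D):
    f=lambda p:np.ravel([fk(q,p)[0]-x for q,x in D]); p0=np.array([.3,0,.45,0,.45,.2,0,0])
    s=least_squares(lambda p:np.r_[f(p),.0003*(p-p0)],p0); return s.x,np.abs(f(s.x)).max()
E
python3 - <<'E'
import fk as M
from go import *
s=manip.sense(); M.D.append((s["q"],s["tool_pos"])); p,e=M.fit(M.D); print(p.round(4),e)
print(rel([.5187,-.036,.0895]))
def sh(n,x,R,q):
    q,e=M.ik(np.array(x),R,p,q); print(n,q.round(2),round(e,4)); return q
sn=lambda a:np.sin(np.radians(a)); cs=lambda a:np.cos(np.radians(a))
for th in (45,60):
  q=sh("grasp",[.5187,.05,.04],ori([0,sn(th),-cs(th)],[1,0,0]),s["q"])
  for yaw in(-60,-30,0,30,60):
    d=[-sn(yaw),cs(yaw),0]; r=[cs(yaw),sn(yaw),0]
    qh=sh(f"horiz yaw {yaw}",[.52,0,.15],ori(d,r),q)
    for w in(-1,1):
      qq=qh
      for k in range(1,10): qq,e=M.ik(np.array([.52,0,.15]),ori(d,r)*Ro.from_euler("z",w*20*k,degrees=True),p,qq)
      print("   roll",w,qq.round(2),round(e,4))
E
```

```text
[ 0.3085 -0.0077  0.5689  0.0793  0.4725  0.3076 -0.0168  0.0116] 0.0012439240185772582
(array([-0.1155, -0.0012,  0.1187]), None)
grasp [-0.31  0.76  1.92  0.92  1.01 -1.04] 0.0
horiz yaw -60 [-0.53  1.01  2.36  2.07  1.68 -1.77] 0.0
   roll -1 [ 0.06  0.04  2.29  0.81  0.11 -2.54] 0.25
   roll 1 [-0.53  1.01  2.36  2.07  1.68  1.37] 0.0
horiz yaw -30 [-0.63  0.94  2.06  1.46  1.59 -1.43] 0.0
   roll -1 [ 0.17  0.07  2.29  0.62  0.11 -2.54] 0.2755
   roll 1 [-0.63  0.94  2.06  1.46  1.59  1.71] 0.0
horiz yaw 0 [-0.55  0.98  1.73  1.06  1.79 -1.2 ] 0.0
   roll -1 [ 0.03  0.2   2.    0.56  0.73 -2.54] 0.2937
   roll 1 [-0.55  0.98  1.73  1.06  1.79  1.94] 0.0
horiz yaw 30 [-0.4   1.07  1.42  0.76  2.07 -1.14] 0.0
   roll -1 [-0.26  1.73  0.09  2.01  2.69 -2.54] 0.2378
   roll 1 [-0.4   1.07  1.42  0.76  2.07  2.  ] 0.0
horiz yaw 60 [-0.21  1.14  1.19  0.44  2.33 -1.26] 0.0
   roll -1 [-0.16  1.74  0.09  2.06  2.69 -2.54] 0.2408
   roll 1 [-0.21  1.14  1.19  0.44  2.33  1.88] 0.0
grasp [-0.4   0.88  1.86  1.01  1.24 -1.18] 0.0
horiz yaw -60 [-0.53  1.01  2.36  2.07  1.68 -1.77] 0.0
   roll -1 [ 0.06  0.04  2.29  0.81  0.11 -2.54] 0.25
   roll 1 [-0.53  1.01  2.36  2.07  1.68  1.37] 0.0
horiz yaw -30 [-0.63  0.94  2.06  1.46  1.59 -1.43] 0.0
   roll -1 [ 0.17  0.07  2.29  0.62  0.11 -2.54] 0.2755
   roll 1 [-0.63  0.94  2.06  1.46  1.59  1.71] 0.0
horiz yaw 0 [-0.55  0.98  1.73  1.06  1.79 -1.2 ] 0.0
   roll -1 [ 0.03  0.2   2.    0.56  0.73 -2.54] 0.2937
   roll 1 [-0.55  0.98  1.73  1.06  1.79  1.94] 0.0
horiz yaw 30 [-0.4   1.07  1.42  0.76  2.07 -1.14] 0.0
   roll -1 [-0.26  1.73  0.09  2.01  2.69 -2.54] 0.2378
   roll 1 [-0.4   1.07  1.42  0.76  2.07  2.  ] 0.0
horiz yaw 60 [-0.21  1.14  1.19  0.44  2.33 -1.26] 0.0
   roll -1 [-0.16  1.74  0.09  2.06  2.69 -2.54] 0.2408
   roll 1 [-0.21  1.14  1.19  0.44  2.33  1.88] 0.0
```

```bash
python3 - <<'E'
from go import *
t=np.radians(70); R=ori([0,np.sin(t),-np.cos(t)],[1,0,0])
print(rel([.5187,-.0425,.0774],R), rel([.5187,.0515,.0432],R))
E
```

```text
(array([-0.1292, -0.0012,  0.1191]), array([-0.  , 10.14,  0.02])) (array([-0.1116, -0.0012,  0.2176]), array([-0.  , 10.14,  0.02]))
```

```bash
python3 -m inch '[[1,-0.04,0,0.035,0,4,0],[1,-0.08,-0.001,0.075,0,8,0],[1,-0.129,-0.001,0.119,0,10.1,0],[1,-0.129,-0.001,0.119,0,10.1,0],[1,-0.123,-0.001,0.155,0,10.1,0],[1,-0.117,-0.001,0.19,0,10.1,0],[1,-0.112,-0.001,0.2176,0,10.1,0],[1,-0.112,-0.001,0.2176,0,10.1,0]]' 60
python3 - <<'E'
from go import *
t=np.radians(70); R=ori([0,np.sin(t),-np.cos(t)],[1,0,0])
print(rel([.5187,.0515,.0432],R))
im,d=manip.grab_frame("side"); cv2.imwrite("pics/g1.png",cv2.resize(im[150:350,180:450],None,fx=2.5,fy=2.5))
E
```

```text
t: 4.38
tool_pos: [0.5176, 0.0554, 0.047]
ee_rot: [3.134, -1.221, 1.584]
wrist_force: [0.2, 0.1, -0.1]
finger_gap: 0.0852
finger_force: 0.0
(array([-0.0049,  0.0011, -0.0023]), array([-0.27,  0.03,  0.25]))
```

View pics/g1.png

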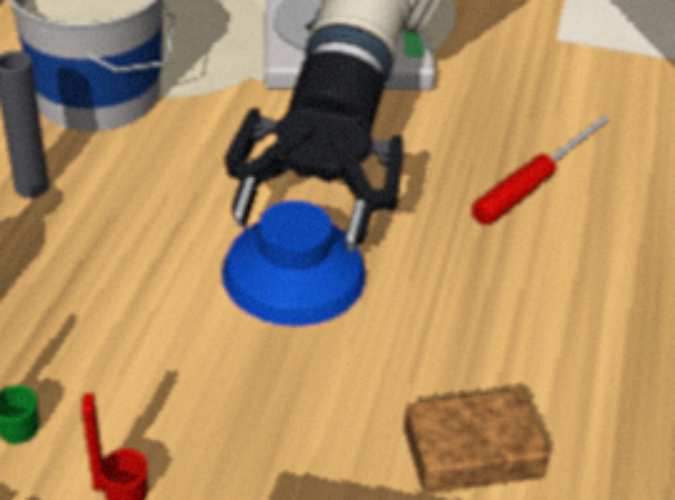

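The side picture shows the open fingers either side of the foot (foot about (295,235) in the crop, tips at (243,215) and (352,245)), clear of the flare. I'll close now.

```bash
python3 -m inch '[[1,-0.002,0,0.002,0,0,0],[0.5,-0.002,0,0.002,0,0,0],[0.5,-0.002,0,0.002,0,0,0],[0.5,-0.002,0,0.002,0,0,0],[0.5,-0.002,0,0.002,0,0,0],[0.5,-0.002,0,0.002,0,0,0]]' 60
python3 -c "
from go import *
s=manip.sense();print(s['q'],s['tool_pos'],s['wrist_force'],s['finger_gap'])"
```

```text
t: 5.18
tool_pos: [0.5176, 0.0547, 0.0421]
ee_rot: [3.14, -1.223, 1.574]
wrist_force: [-0.2, -4.5, 5.5]
finger_gap: 0.0588
finger_force: 63.4
[-0.43613787  0.98066112  1.8011184   1.04592304  1.39130089 -1.24137323] [0.51761307 0.05465108 0.04206232] [-0.15877216 -4.48982451  5.53473942] 0.05880574939155178
```

```bash
python3 -m inch '[[0.5,0.03,0,-0.01,0,0,0],[0.5,0.075,0,-0.027,0,0,0],[0.5,0.113,0,-0.041,0,0,10],[0.5,0.141,0,-0.051,0,0,20],[0.5,0.141,0,-0.051,0,0,30],[0.5,0.141,0,-0.051,0,0,40],[0.5,0.141,0,-0.051,0,0,50],[0.5,0.141,0,-0.051,0,0,60]]'
python3 -m inch '[[0.5,0,0,0,0,0,10],[0.5,0,0,0,0,0,20],[0.5,0,0,0,0,0,30],[0.5,0,0,0,0,0,40],[0.5,0,0,0,0,0,50],[0.5,0,0,0,0,0,60],[0.5,0,0,0,0,0,70],[0.5,0,0,0,0,0,80]]'
python3 -m inch '[[0.5,0,0,0,0,0,10],[0.5,0,0,0,0,0,20],[0.5,0,0,0,0,0,30],[0.5,0,0,0,0,0,40],[0.5,0,0,0,0,0,40]]'
python3 - <<'E'
from go import *
s=manip.sense();print(s['q'])
R=ori([0,np.cos(np.pi/6),-.5],[-1,0,0])
# axis grasp point (17+3mm behind TCP) at height .06 first
print(rel([.52,.02,.10],R), R.inv().apply([0,0,-.01]))
im,d=manip.grab_frame("side"); cv2.imwrite("pics/g2.png",im[50:350,130:530])
E
```

```text
t: 6.18
tool_pos: [0.5168, 0.0554, 0.1904]
ee_rot: [-1.968, -0.482, 0.196]
wrist_force: [0.5, -0.6, -2.1]
finger_gap: 0.0589
finger_force: 65.1
t: 7.18
tool_pos: [0.5167, 0.0554, 0.1904]
ee_rot: [-2.091, 0.81, -0.39]
wrist_force: [0.6, -0.3, -3.3]
finger_gap: 0.0589
finger_force: 65.1
t: 7.8
tool_pos: [0.5168, 0.0555, 0.1905]
ee_rot: [3.141, 1.221, -1.568]
wrist_force: [0.5, -0.5, -3.4]
finger_gap: 0.0587
finger_force: 65.1
[-0.43477779  0.70389877  1.85763489  1.02118195  1.50284967  2.09154593]
(array([ 0.0972, -0.0031, -0.0023]), array([0.18, 9.98, 0.08])) [0.00866025 0.         0.005     ]
```

View pics/g2.png

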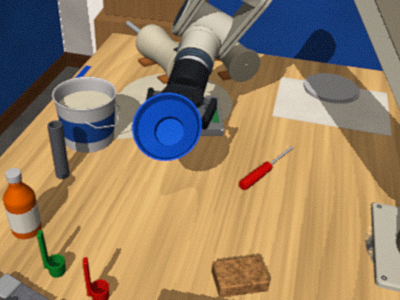

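```bash
python3 - <<'E'
from go import *
Rg=Ro.from_euler("xyz",[3.14,-1.223,1.574]); tg=np.array([.5176,.0547,.0421])
a=np.linspace(0,2*np.pi,72); W=np.vstack([np.c_[.5187+r*np.cos(a),.0355+r*np.sin(a),0*a+z] for r,z in((.062,0),(.056,.016),(.03,.032),(.03,.056))])
L=Rg.inv().apply(W-tg)
for b in(20,30):
    b=np.radians(b); R=ori([0,np.cos(b),-np.sin(b)],[-1,0,0]); Z=R.apply(L)
    body=np.array([[x,0,-.073] for x in(-.0425,.0425)]); 
    print(np.degrees(b),"lowest per ring",Z[:,2].reshape(4,-1).min(1).round(4),"body",R.apply(body)[:,2].round(4))
    zt=.002-Z[:,2].min(); print("TCP z",zt,"body z",zt+R.apply(body)[:,2].min(), rel([.5168,.02,zt],R))
E
```

```text
20.0 lowest per ring [ 0.0048 -0.0036  0.0008 -0.0176] body [ 0.0649 -0.015 ]
TCP z 0.019585558949994954 body z 0.004616093029367654 (array([0.1729, 0.0005, 0.0252]), array([ 0.19, -0.01,  0.19]))
29.999999999999996 lowest per ring [-0.0056 -0.0113 -0.0018 -0.0172] body [ 0.0733 -0.0003]
TCP z 0.01920636005275648 body z 0.018900280391917813 (array([0.1733, 0.0005, 0.0253]), array([0.17, 9.99, 0.21]))
```

The bowl hangs mouth toward the camera, centre (168,127) in the crop, firmly held. I'll pitch it and lower it to about 2 mm above the bench.

```bash
python3 -m inch '[[0.5,0.04,0,0.006,0,4,0],[0.5,0.09,0,0.012,0,8,0],[0.5,0.135,0,0.018,0,10,0],[0.5,0.158,0,0.022,0,10,0],[0.5,0.168,0,0.024,0,10,0],[0.5,0.172,0,0.025,0,10,0],[0.5,0.173,0,0.025,0,10,0]]'
```

```text
t: 8.72
tool_pos: [0.5173, 0.02, 0.0205]
ee_rot: [-3.14, 1.047, -1.566]
wrist_force: [-0.3, -0.2, -3.2]
finger_gap: 0.0587
finger_force: 65.0
```

```bash
python3 -m inch '[[0.5,0.002,0,0.001,0,0,0],[1,0.002,0,0.001,0,0,0],[1,0.002,0,0.001,0,0,0],[1,0.027,0,-0.042,0,0,0],[1,0.052,0,-0.085,0,0,0],[1,0.07,0,-0.13,0,0,0],[1,0.04,0,-0.17,0,0,0],[1,0,0,-0.2,0,0,0]]'
python3 - <<'E'
from go import *
for n in("scene","side"):
    im,d=manip.grab_frame(n)
    o=manip.silhouettes("bowl",n)[0]; P=cloud(n,d,o["mask"]); print(n,o["xy"],np.percentile(P,[1,50,99],axis=0).round(3))
    np.save(n+"1.npy",d); cv2.imwrite(f"pics/{n}1.png",im)
cv2.imwrite("pics/g3.png",im[100:350,150:500])
print(manip.sense()["t"],manip.sense()["q"])
E
```

```text
t: 9.72
tool_pos: [0.5175, -0.1546, 0.121]
ee_rot: [3.139, 1.049, -1.572]
wrist_force: [1.3, -0.8, 0.0]
finger_gap: 0.0852
finger_force: 0.0
scene [263.8, 209.8] [[ 0.457 -0.078  0.002]
 [ 0.497 -0.023  0.038]
 [ 0.575  0.035  0.059]]
side [304.8, 227.0] [[ 0.459 -0.077  0.003]
 [ 0.52  -0.037  0.039]
 [ 0.574  0.04   0.059]]
9.925 [-0.69176847  0.82496739  1.62444352  0.72834587  1.53866279  2.08241049]
```

View pics/g3.png

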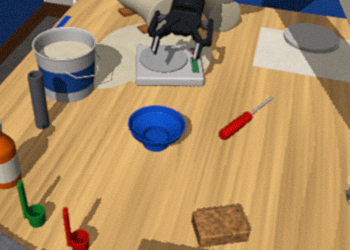

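The bowl now stands mouth up, crop (157,127), and the other things are undisturbed. Next I'll measure the rim circle and the pan.

```bash
cat > m2.py <<'E'
from fit import *
def rimfit(tag,c0,zlo=.045,zhi=.066):
    A=[]
    for n in("scene","side"):
        d=np.load(f"{n}{tag}.npy"); im=cv2.imread(f"pics/{n}{tag}.png").astype(int); P=cloud(n,d); v,u=np.nonzero(d>0); b,g,r=im[v,u].T
        Q=P[(b>70)&(r<90)&(b>r+30)&(np.hypot(*(P[:,:2]-c0).T)<.085)&(P[:,2]>zlo)&(P[:,2]<zhi)]; A.append(Q)
        print(n,len(Q),circ(Q[Q[:,2]>zhi-.014]),cv2.minEnclosingCircle(Q[:,:2].astype(np.float32)),np.percentile(Q[:,2],[50,90,99]).round(4))
    Q=np.vstack(A); return Q
E
python3 - <<'E'
from m2 import *
Q=rimfit("1",[.516,-.02]); print("both",circ(Q[Q[:,2]>.052]))
for n in("scene","side"):
    d=np.load(n+"0.npy"); im=cv2.imread(f"pics/{n}0.png").astype(int); P=cloud(n,d); 
    T=P[(P[:,2]>.0365)&(P[:,2]<.047)&(np.hypot(P[:,0]-.57,P[:,1]+.3)<.1)]
    best=max(((np.hypot(T[:,0]-x,T[:,1]-y)<.062).sum(),x,y) for x in np.arange(.55,.595,.001) for y in np.arange(-.32,-.275,.001)); print(n,len(T),best,np.median(T[:,2]))
    # width chords
    for k,o in((0,1),(1,0)):
        for c in np.arange(-.03,.031,.03):
            m=abs(T[:,k]-np.array(best[1:])[k]-c)<.004; print("  chord",k,round(c,2),np.percentile(T[m][:,o],[2,98]).round(4))
E
```

```text
scene 221 (array([ 0.5175, -0.0204,  0.0584]), 0.0018) ((0.5172298550605774, -0.02377372980117798), 0.06345857679843903) [0.0533 0.0572 0.0597]
side 612 (array([ 0.5154, -0.0179,  0.0585]), 0.0016) ((0.5142189860343933, -0.018831264227628708), 0.0628032386302948) [0.0529 0.0577 0.0594]
both (array([ 0.5159, -0.0183,  0.0586]), 0.0019)
scene 1195 (np.int64(1171), np.float64(0.5760000000000001), np.float64(-0.297)) 0.04047650068712422
  chord 0 -0.03 [-0.348  -0.2458]
  chord 0 0.0 [-0.3559 -0.2406]
  chord 0 0.03 [-0.3488 -0.2445]
  chord 1 -0.03 [0.522  0.6272]
  chord 1 0.0 [0.5153 0.638 ]
  chord 1 0.03 [0.5236 0.6285]
side 1027 (np.int64(1007), np.float64(0.5750000000000001), np.float64(-0.295)) 0.041236252659343116
  chord 0 -0.03 [-0.3485 -0.2423]
  chord 0 0.0 [-0.3534 -0.231 ]
  chord 0 0.03 [-0.3465 -0.2421]
  chord 1 -0.03 [0.5212 0.6268]
  chord 1 0.0 [0.5176 0.6276]
  chord 1 0.03 [0.5212 0.6275]
```

```bash
cat >> go.py <<'E'
def pinch(c,rimz,depth,back=0,tilt=20.6):
    c=np.array(c); o=np.r_[c/np.hypot(*c),0]; a=np.radians(tilt)
    tz=o*np.sin(a)-np.array([0,0,np.cos(a)]); R=ori(tz,o)
    return np.r_[c,rimz]-.060*o+(depth-back)*tz,R
E
python3 - <<'E'
import fk as M
from go import *
s=manip.sense(); p,e=M.fit(M.D)
for b in(.12,0):
    x,R=pinch([.516,-.0185],.0565,.013,b); print(x,M.ik(x,R,p,[0,.5,2,0,.7,0]),rel(x,R))
x,R=pinch([.575,-.2965],.0965,.013); print(x,M.ik(x,R,p,[-.4,.5,2,0,.7,0]))
E
```

```text
[ 0.41841564 -0.01500134  0.15665837] (array([-0.0699015 ,  0.17837864,  2.37350904,  0.05243697,  0.23066417,
       -0.0829382 ]), np.float64(1.3746970228822874e-11)) (array([-0.1005,  0.099 ,  0.1022]), array([ 85.13, -28.21, 146.4 ]))
[ 0.46060953 -0.0165141   0.04433123] (array([-0.04833516,  0.49657962,  2.2601424 , -0.31269635,  0.11      ,
        0.30039357]), np.float64(0.023928790552597695)) (array([-0.0024,  0.057 ,  0.1571]), array([ 85.13, -28.21, 146.4 ]))
[ 0.52573769 -0.27109778  0.08433123] (array([-0.49863633,  0.52791098,  2.0484389 ,  0.0387984 ,  0.20593937,
       -0.05908376]), np.float64(2.3683171186672512e-08))
```

```bash
cat >> go.py <<'E'
def pinch(c,rimz,depth,back=0,tilt=20.6):
    c=np.array(c); o=np.r_[c/np.hypot(*c),0]; a=np.radians(tilt)
    tz=-o*np.sin(a)-np.array([0,0,np.cos(a)]); R=ori(tz,o)
    return np.r_[c,rimz]+.060*o+(depth-back)*tz,R
E
python3 - <<'E'
import fk as M
from go import *
s=manip.sense(); p,e=M.fit(M.D)
for b in(.12,0):
    x,R=pinch([.516,-.0185],.0565,.013,b); print(x,M.ik(x,R,p,[0,.5,2,0,.7,0]),rel(x,R))
x,R=pinch([.575,-.2965],.0965,.013); print(x,M.ik(x,R,p,[-.4,.5,2,0,.7,0]))
t,r=tool()
print("via",rel([.57,-.12,.28],r),rel([.60,-.05,.28],R))
E
```

```text
[ 0.61358436 -0.02199866  0.15665837] (array([-0.05222873,  0.65951669,  1.44050849, -0.00585102,  1.4010639 ,
       -0.0143551 ]), np.float64(7.623790487798487e-12)) (array([-0.0965, -0.0961,  0.0958]), array([ -82.43,  -24.61, -144.08]))
[ 0.57139047 -0.0204859   0.04433123] (array([-0.05330685,  0.75529049,  1.58564726, -0.00670354,  1.16015069,
       -0.01367659]), np.float64(2.8368717375215624e-09)) (array([-1.000e-04, -5.380e-02,  1.534e-01]), array([ -82.43,  -24.61, -144.08]))
[ 0.62426231 -0.32190222  0.08433123] (array([-0.49069054,  0.86331331,  1.21840028, -0.00519609,  1.4193838 ,
       -0.01288259]), np.float64(5.521000323582825e-14))
via (array([-0.1543, -0.0524, -0.0507]), array([0., 0., 0.])) (array([-0.1892, -0.0826,  0.0098]), array([ -67.41,   -5.25, -129.81]))
```

```bash
python3 -m inch '[[1,-0.04,-0.01,-0.01,-5.1,-1.5,-9],[0.6,-0.08,-0.02,-0.02,-10.2,-3,-18],[0.6,-0.12,-0.03,-0.03,-15.3,-4.5,-27],[0.4,-0.154,-0.04,-0.04,-20.4,-6,-36],[0.35,-0.154,-0.052,-0.051,-25.5,-7.6,-45],[0.35,-0.154,-0.052,-0.051,-30.6,-9.1,-54],[0.35,-0.154,-0.052,-0.051,-35.7,-10.7,-63],[0.35,-0.154,-0.052,-0.051,-40.8,-12.2,-72]]'
python3 - <<'E'
from go import *
x,R=pinch([.516,-.0185],.0565,.013,.12); print(rel(x,R),manip.sense()["q"])
E
```

```text
t: 10.92
tool_pos: [0.5692, -0.1196, 0.2768]
ee_rot: [-2.33, 0.569, 0.36]
wrist_force: [0.4, -0.2, 0.2]
finger_gap: 0.03
finger_force: 0.0
(array([ 0.1286, -0.0084,  0.0965]), array([-41.49, -12.5 , -71.85])) [-0.37742412  0.76603091  1.22073121  0.33077465  2.05177753  1.09536986]
```

```bash
python3 -m inch '[[0.35,0.016,-0.001,0.012,-5.2,-1.6,-9],[0.35,0.032,-0.002,0.024,-10.4,-3.2,-18],[0.35,0.048,-0.003,0.036,-15.6,-4.7,-27],[0.35,0.064,-0.004,0.048,-20.8,-6.3,-36],[0.35,0.08,-0.005,0.06,-26,-7.8,-45],[0.35,0.096,-0.006,0.072,-31.2,-9.4,-54],[0.35,0.112,-0.007,0.084,-36.4,-11,-63],[0.35,0.1286,-0.0084,0.0965,-41.5,-12.5,-71.9]]'
python3 - <<'E'
from go import *
x,R=pinch([.516,-.0185],.0565,.013,.12); print(rel(x,R),manip.sense()["q"])
x,R=pinch([.516,-.0185],.0565,.013,0); print(rel(x,R))
s=manip.sense(); im,d=manip.grab_frame("wrist"); cv2.imwrite("pics/w1.png",im); np.save("w1.npy",d)
c=manip.camera_info("wrist"); T=np.array(c["tool_from_camera"]); print({k:c[k] for k in("fx","fy","cx","cy")},T)
t,r=np.array(s["tool_pos"]),Ro.from_euler("xyz",s["ee_rot"])
v,u=np.nonzero(d>0); a=np.c_[(u-c["cx"])/c["fx"],(v-c["cy"])/c["fy"]]; th=np.hypot(*a.T); z=d[v,u]
m=th<1.2; a,th,z,v,u=a[m],th[m],z[m],v[m],u[m]
P=np.c_[a/np.maximum(th,1e-6)[:,None]*np.tan(th)[:,None]*z[:,None],z]; P=r.apply(P@T[:3,:3].T+T[:3,3])+t
b,g,rr=im[v,u].astype(int).T
from fit import circ
Q=P[(b>70)&(b>rr+30)&(np.hypot(P[:,0]-.516,P[:,1]+.0185)<.08)&(P[:,2]>.045)&(P[:,2]<.07)]
print(len(Q),circ(Q),circ(Q,.060),np.percentile(Q[:,2],[50,90,98]))
E
```

```text
t: 11.92
tool_pos: [0.6139, -0.022, 0.1564]
ee_rot: [-2.783, 0.001, 1.537]
wrist_force: [-0.0, -0.4, 0.3]
finger_gap: 0.0299
finger_force: 0.0
(array([-0.    , -0.0004, -0.0001]), array([0.05, 0.1 , 0.06])) [-0.05160614  0.66176505  1.45600851 -0.00734985  1.38239152 -0.01446466]
(array([ 0.0002, -0.0005,  0.1199]), array([0.05, 0.1 , 0.06]))
{'fx': 325.19226210127806, 'fy': 325.19226210127806, 'cx': 276.266255654486, 'cy': 214.31344971954744} [[-5.96748436e-05 -9.50013673e-01 -3.12208292e-01  8.07848773e-02]
 [ 9.99999998e-01 -6.55526465e-05  8.33119136e-06 -8.61232191e-04]
 [-2.83808255e-05 -3.12208290e-01  9.50013675e-01 -1.43246136e-01]
 [ 0.00000000e+00  0.00000000e+00  0.00000000e+00  1.00000000e+00]]
3323 (array([ 0.5171, -0.0182,  0.0576]), 0.002) (array([ 0.5182, -0.018 ,  0.06  ]), 0.0031) [0.05419209 0.0571279  0.05770564]
```

View pics/w1.png

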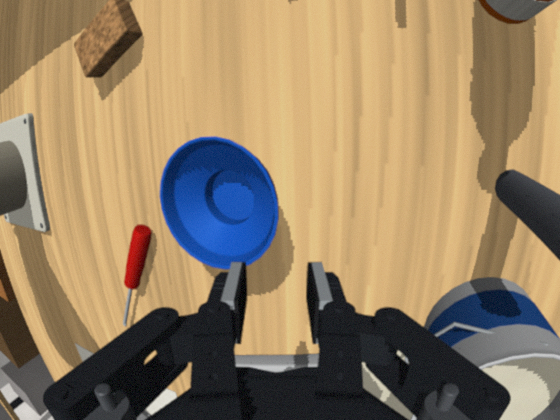

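The wrist picture shows the bowl mouth up at (220,202) with its floor at (232,195). The fingers lie on either side of the rim's far point, and the fitted centre agrees to 1 mm.

```bash
python3 -m inch '[[0.35,0,0.001,0.04,0,0,0],[0.35,0,0.001,0.08,0,0,0],[0.35,0,0.001,0.105,0,0,0],[0.35,0,0.001,0.118,0,0,0],[0.35,0,0.001,0.12,0,0,0]]' 60; python3 -m inch '[[0,0,0,0,0,0,0],[0,0,0,0,0,0,0],[0,0,0,0,0,0,0],[0,0,0,0,0,0,0]]' 60
```

```text
t: 12.6
tool_pos: [0.5728, -0.0218, 0.0449]
ee_rot: [-2.781, 0.002, 1.529]
wrist_force: [0.5, 0.3, -0.2]
finger_gap: 0.0298
finger_force: 0.0
t: 13.1
tool_pos: [0.5743, -0.0216, 0.0467]
ee_rot: [-2.785, 0.002, 1.53]
wrist_force: [0.4, 1.5, 6.3]
finger_gap: 0.0021
finger_force: 57.2
```

```bash
python3 -m inch '[[0,0,-0.007,-0.019,0,0,0],[0,0,-0.018,-0.047,0,0,0],[0,0,-0.028,-0.075,0,0,0],[0,0,-0.038,-0.1,0,0,0],[0,0,-0.038,-0.1,0,0,0]]'
cat > rimtilt.py <<'E'
from m2 import *
def rim3(c0,zlo,zhi,tag):
    "plane + circle fit of the bowl's rim from both fixed cameras"
    A=[]
    for n in("scene","side"):
        im,d=manip.grab_frame(n); cv2.imwrite(f"pics/{n}{tag}.png",im); np.save(f"{n}{tag}.npy",d); im=im.astype(int)
        P=cloud(n,d); v,u=np.nonzero(d>0); b,g,r=im[v,u].T
        A.append(P[(b>70)&(b>r+30)&(r<90)&(np.hypot(*(P[:,:2]-c0).T)<.09)&(P[:,2]>zlo)&(P[:,2]<zhi)])
    return A
E
python3 - <<'E'
from rimtilt import *
t=tool()[0]; print(t)
for Q in rim3([.517,-.018],.06,.22,"2"):
    # rim: highest point in each azimuth sector
    c=(Q.min(0)+Q.max(0))[:2]/2; az=np.degrees(np.arctan2(Q[:,1]-c[1],Q[:,0]-c[0]))//20; rr=np.hypot(*(Q[:,:2]-c).T)
    E=np.array([Q[(az==k)&(rr>.05)][np.argsort(Q[(az==k)&(rr>.05)][:,2])[-4:]].mean(0) for k in np.unique(az) if ((az==k)&(rr>.05)).sum()>6])
    pl=np.linalg.lstsq(np.c_[E[:,:2]-c,np.ones(len(E))],E[:,2],rcond=None)[0]; print(c,Q.min(0).round(3),Q.max(0).round(3),"slope deg",np.degrees(pl[:2]).round(1),"rim z",pl[2].round(4),circ(E))
E
```

```text
t: 13.72
tool_pos: [0.5748, -0.0217, 0.1553]
ee_rot: [-2.789, 0.003, 1.53]
wrist_force: [0.3, -0.4, -4.4]
finger_gap: 0.0013
finger_force: 58.8
[ 0.57477727 -0.02173134  0.15529846]
[ 0.52183278 -0.02563079] [ 0.468 -0.083  0.108] [0.576 0.032 0.167] slope deg [13.1 -2.3] rim z 0.1568 (array([ 0.5231, -0.0257,  0.0573]), 0.0011)
[ 0.51678027 -0.02408151] [ 0.457 -0.087  0.103] [0.577 0.038 0.165] slope deg [2.8 1.8] rim z 0.1593 (array([ 0.5169, -0.0225,  0.0592]), 0.0017)
```

```bash
python3 -c "
import cv2,numpy as np
a=cv2.imread('pics/scene2.png')[130:260,200:360];b=cv2.imread('pics/side2.png')[130:290,220:400]
cv2.imwrite('pics/c2.png',np.hstack([cv2.resize(a,(400,325)),cv2.resize(b,(400,325))]))"
```

```text
(no output)
```

View pics/c2.png

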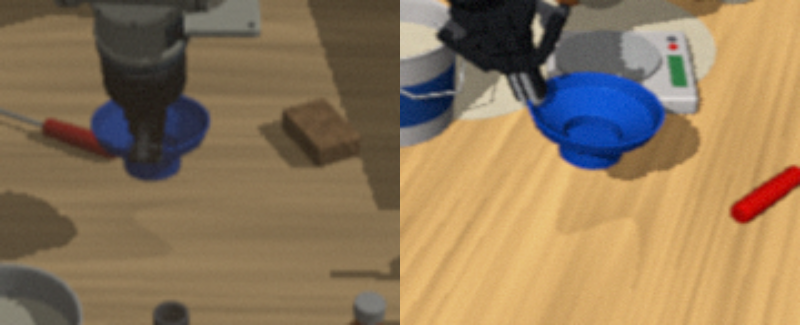

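```bash
python3 - <<'E'
from go import *
x,R=pinch([.575,-.2965],.1,0); o=np.array([.575,-.2965])/np.hypot(.575,.2965)
for z in(.157,.100): print(rel([*(np.array([.575,-.2965])+.058*o),z],R), R.inv().apply([0,0,-.01]))
E
```

```text
(array([-0.2991,  0.0604, -0.0265]), array([ 0.14,  8.87, 23.3 ])) [-2.77555756e-19  3.51841648e-03  9.36059536e-03]
(array([-0.2989,  0.0804,  0.0269]), array([ 0.14,  8.87, 23.3 ])) [-2.77555756e-19  3.51841648e-03  9.36059536e-03]
```

Bowl held nearly level in both views. Moving over the pan at moderate speed.

```bash
python3 -m inch '[[0,-0.025,0.005,-0.003,0,0.8,2],[0,-0.065,0.013,-0.006,0,2,5],[0,-0.11,0.022,-0.01,0,3.3,8.6],[0,-0.155,0.031,-0.014,0,4.7,12],[0,-0.2,0.04,-0.018,0.1,6,15.6],[0,-0.245,0.05,-0.022,0.1,7.4,19],[0,-0.28,0.057,-0.025,0.1,8.4,22],[0,-0.299,0.0604,-0.0265,0.1,8.9,23.3]]' 70
python3 -m inch '[[0,0,0,0,0,0,0],[0,0,0,0,0,0,0]]'
python3 - <<'E'
from rimtilt import *
t=tool()[0]; print(t)
for Q in rim3([.575,-.2965],.05,.22,"3"):
    c=(Q.min(0)+Q.max(0))[:2]/2; print(c,Q.min(0).round(3),Q.max(0).round(3), "foot",len(Q[Q[:,2]<.122]),circ(Q[(Q[:,2]<.122)],.030), "rim",circ(Q[Q[:,2]>.147]))
E
```

```text
t: 14.82
tool_pos: [0.6257, -0.3246, 0.155]
ee_rot: [-2.78, -0.0, 1.092]
wrist_force: [-0.4, 0.7, -3.9]
finger_gap: 0.0015
finger_force: 65.2
t: 15.08
tool_pos: [0.6264, -0.3212, 0.1565]
ee_rot: [-2.78, -0.001, 1.096]
wrist_force: [-0.4, 0.7, -3.0]
finger_gap: 0.0013
finger_force: 65.2
[ 0.62636948 -0.32122659  0.15652617]
[ 0.57562419 -0.29182185] [ 0.514 -0.343  0.107] [ 0.637 -0.24   0.199] foot 123 (array([ 0.5862, -0.3047,  0.03  ]), 0.0059) rim (array([ 0.5761, -0.2994,  0.0575]), 0.0025)
[ 0.57435694 -0.29801465] [ 0.514 -0.361  0.107] [ 0.634 -0.235  0.169] foot 114 (array([ 0.5777, -0.3   ,  0.03  ]), 0.0032) rim (array([ 0.5729, -0.2974,  0.0567]), 0.0036)
```

```bash
python3 -m inch '[[0,0,0.005,0.02,0,0,0],[0,0,0.011,0.038,0,0,0],[0,0,0.015,0.048,0,0,0],[0,0,0.0175,0.054,0,0,0],[0,0,0.018,0.056,0,0,0],[0,0,0.018,0.056,0,0,0]]'
python3 -m inch '[[0,0,0.0007,0.002,0,0,0],[0,0,0.001,0.003,0,0,0],[0,0,0.001,0.003,0,0,0]]'
```

```text
t: 15.92
tool_pos: [0.6242, -0.3218, 0.0986]
ee_rot: [-2.782, -0.0, 1.094]
wrist_force: [-0.0, 0.4, -3.3]
finger_gap: 0.0012
finger_force: 65.5
t: 16.3
tool_pos: [0.6239, -0.3215, 0.0953]
ee_rot: [-2.782, -0.0, 1.094]
wrist_force: [-0.2, 0.4, -2.4]
finger_gap: 0.0013
finger_force: 65.3
```

```bash
python3 -m inch '[[0,0,0.0007,0.002,0,0,0],[0,0,0.0007,0.002,0,0,0]]';python3 -m inch '[[0,0,0.0007,0.002,0,0,0],[0,0,0.0007,0.002,0,0,0]]';python3 -m inch '[[0,0,0.0004,0.001,0,0,0],[0,0,0.0004,0.001,0,0,0]]'|grep -E "pos|wrist"
```

```text
t: 16.55
tool_pos: [0.6238, -0.3215, 0.0929]
ee_rot: [-2.782, -0.0, 1.094]
wrist_force: [-0.5, -0.0, -2.6]
finger_gap: 0.0015
finger_force: 65.2
t: 16.8
tool_pos: [0.624, -0.3215, 0.091]
ee_rot: [-2.782, -0.0, 1.094]
wrist_force: [0.3, -1.3, -1.3]
finger_gap: 0.0015
finger_force: 64.8
tool_pos: [0.6241, -0.3216, 0.0901]
wrist_force: [1.4, 0.3, -0.6]
```

```bash
python3 -m inch '[[0,0,0.0004,0.001,0,0,0],[0.1,0.0,0.0004,0.001,0,0,0],[0.25,0.0,0.0004,0.001,0,0,0],[0.3,0.0,0.0004,0.001,0,0,0]]'
python3 - <<'E'
from rimtilt import *
for Q in rim3([.575,-.2965],.035,.12,"4"):
    c=(Q.min(0)+Q.max(0))[:2]/2; print(c,np.percentile(Q,[1,99],axis=0).round(3), "foot",circ(Q[(Q[:,2]<.062)],.030), "rim",circ(Q[Q[:,2]>.09]))
E
```

```text
t: 17.55
tool_pos: [0.6237, -0.3215, 0.0888]
ee_rot: [-2.781, -0.0, 1.094]
wrist_force: [-0.0, -0.3, -0.4]
finger_gap: 0.0257
finger_force: 0.0
[ 0.57396023 -0.29828531] [[ 0.515 -0.355  0.045]
 [ 0.634 -0.242  0.099]] foot (array([ 0.5882, -0.3077,  0.03  ]), 0.0095) rim (array([ 0.5746, -0.2996,  0.0584]), 0.0036)
[ 0.57570866 -0.29911289] [[ 0.516 -0.358  0.043]
 [ 0.63  -0.24   0.099]] foot (array([ 0.572 , -0.2987,  0.03  ]), 0.0049) rim (array([ 0.5728, -0.2979,  0.0584]), 0.0026)
```

```bash
python3 -m inch '[[0.3,0,0,-0.03,0,0,0],[0.3,0,0,-0.08,0,0,0],[0.4,0,0,-0.14,0,0,0],[0.45,0,0,-0.16,0,0,0]]' 
python3 - <<'E'
from go import *
y=np.radians(19); print(rel([.586,.2885,.22],ori([0,0,-1],[np.cos(y),np.sin(y),0])))
E
```

```text
t: 18.15
tool_pos: [0.6761, -0.3485, 0.2435]
ee_rot: [-2.789, -0.0, 1.094]
wrist_force: [-0.4, 0.1, -0.8]
finger_gap: 0.0382
finger_force: 0.0
(array([ 0.5248, -0.3411,  0.1507]), array([-19.08,  -8.17, -45.8 ]))
```

```bash
python3 -m inch '[[0.45,0.04,-0.026,0.011,-1.5,-0.6,-3.5],[0.45,0.088,-0.057,0.025,-3.2,-1.4,-7.6],[0.45,0.135,-0.088,0.039,-5,-2.1,-12],[0.45,0.18,-0.117,0.052,-6.6,-2.8,-16],[0.45,0.227,-0.148,0.065,-8.3,-3.5,-20],[0.45,0.273,-0.177,0.078,-10,-4.2,-24],[0.45,0.32,-0.208,0.092,-11.6,-5,-28],[0.45,0.367,-0.238,0.105,-13.3,-5.7,-32]]' >/dev/null
python3 - <<'E'
from go import *
y=np.radians(19); print(rel([.586,.2885,.22],ori([0,0,-1],[np.cos(y),np.sin(y),0])))
E
```

```text
(array([ 0.19  , -0.0064,  0.0117]), array([ -6.01,  -2.73, -13.66]))
```

```bash
python3 -m inch '[[0.45,0.045,-0.001,0.003,-1.5,-0.7,-3.4],[0.45,0.095,-0.003,0.006,-3,-1.4,-7],[0.45,0.145,-0.005,0.009,-4.5,-2,-10.5],[0.45,0.18,-0.006,0.0117,-6,-2.7,-13.7],[0.45,0.19,-0.0064,0.0117,-6,-2.7,-13.7],[0.45,0.19,-0.0064,0.0117,-6,-2.7,-13.7]]'
cat > wr.py <<'E'
from fit import *
def wcloud():
    s=manip.sense(); im,d=manip.grab_frame("wrist"); c=manip.camera_info("wrist"); T=np.array(c["tool_from_camera"])
    t,r=np.array(s["tool_pos"]),Ro.from_euler("xyz",s["ee_rot"])
    v,u=np.nonzero(d>0); a=np.c_[(u-c["cx"])/c["fx"],(v-c["cy"])/c["fy"]]; th=np.hypot(*a.T); z=d[v,u]
    P=np.c_[a/np.maximum(th,1e-6)[:,None]*np.tan(th)[:,None]*z[:,None],z]; m=th<1.2
    return im,(r.apply(P@T[:3,:3].T+T[:3,3])+t)[m],im[v,u].astype(int)[m]
E
python3 - <<'E'
from wr import *
im,P,C=wcloud(); cv2.imwrite("pics/w2.png",im); b,g,r=C.T; print(manip.sense()["q"])
S=P[(r>g+50)&(r>b+50)&(abs(P[:,0]-.575)<.045)&(abs(P[:,1]-.283)<.045)&(P[:,2]<.13)]
top=S[(S[:,2]>.092)&(S[:,2]<.112)]; st=S[(S[:,2]>.04)&(S[:,2]<.112)]; rim=S[(S[:,2]>.022)&(S[:,2]<.036)]
print(len(S),"top",len(top),top.mean(0).round(4),np.median(top,0).round(4),cv2.minAreaRect(top[:,:2].astype(np.float32)))
print("stem",len(st),np.median(st,0),"rim",len(rim),circ(rim),circ(rim,.016),cv2.minEnclosingCircle(rim[:,:2].astype(np.float32)))
E
```

```text
t: 19.9
tool_pos: [0.5869, 0.2868, 0.2199]
ee_rot: [-3.14, -0.001, 1.901]
wrist_force: [-0.4, 0.1, 0.4]
finger_gap: 0.0386
finger_force: 0.0
[4.34766637e-01 4.76975415e-01 1.57157290e+00 8.04365032e-04
 1.09474889e+00 1.05078515e-01]
1157 top 175 [0.5854 0.288  0.1018] [0.5855 0.2883 0.1026] ((0.5855576395988464, 0.2870401442050934), (0.00761419627815485, 0.013789480552077293), 18.79874038696289)
stem 289 [0.58470999 0.29189045 0.10156041] rim 322 (array([0.5689, 0.2818, 0.0153]), 0.0014) (array([0.5692, 0.2819, 0.016 ]), 0.0015) ((0.5709997415542603, 0.282489538192749), 0.019750161096453667)
```

View pics/w2.png

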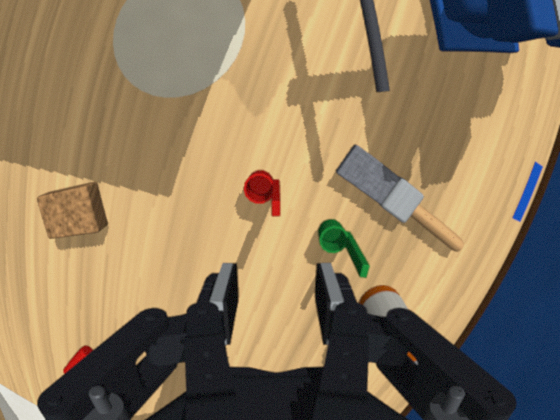

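The wrist picture shows the red scoop's cup at (260,187), its stem top at (276,200) and the green look-alike at (335,238), clear of the fingers. Measured stem top is z = 0.102, yaw 18.8°, matching the text.

```bash
python3 -m inch '[[0.45,0.001,-0.001,0.05,0,0,0],[0.45,0.001,-0.001,0.1,0,0,0],[0.45,0.001,-0.001,0.138,0,0,0],[0.45,0.001,-0.001,0.149,0,0,0],[0.45,0.001,-0.001,0.149,0,0,0],[0,0.001,-0.001,0.149,0,0,0],[0,0.001,-0.001,0.149,0,0,0],[0,0.001,-0.001,0.149,0,0,0]]' 30
python3 -m inch '[[0,0,0,0,0,0,0],[0,0,0,0,0,0,0],[0,0,0,-0.02,0,0,0],[0,0,0,-0.07,0,0,0],[0,0,0,-0.13,0,0,0],[0,0,0,-0.17,0,0,0],[0,0,0,-0.17,0,0,0]]'
python3 - <<'E'
from wr import *
from go import *
t,r=tool(); out=[]
for n in("scene","side"):
    im,d=manip.grab_frame(n); P=cloud(n,d); v,u=np.nonzero(d>0); b,g,rr=im[v,u].astype(int).T
    S=P[(rr>g+50)&(rr>b+50)&(np.hypot(P[:,0]-t[0],P[:,1]-t[1])<.06)&(P[:,2]>t[2]-.12)&(P[:,2]<t[2]+.03)]
    cu=S[S[:,2]<t[2]-.035]; print(n,len(S),np.percentile(S,[1,99],axis=0).round(3).tolist(),circ(cu,.017))
print(t)
c=np.array([.5745,-.298]) # bowl
yaw=np.arctan2(c[1],c[0])-np.radians(26.4-18.8); e=np.array([np.cos(yaw),np.sin(yaw)])
g=c+e*(.018-.0025); print("target xy",g,rel([*g,.26],ori([0,0,-1],[*e,0])))
E
```

```text
t: 20.95
tool_pos: [0.5862, 0.2877, 0.0728]
ee_rot: [3.141, -0.001, 1.901]
wrist_force: [-1.6, -1.4, 6.0]
finger_gap: 0.0074
finger_force: 34.1
t: 21.82
tool_pos: [0.5879, 0.2885, 0.247]
ee_rot: [3.133, -0.002, 1.901]
wrist_force: [-0.9, 0.2, -0.9]
finger_gap: 0.0076
finger_force: 33.1
scene 58 [[0.555, 0.265, 0.19], [0.595, 0.292, 0.235]] (array([0.5749, 0.2818, 0.017 ]), 0.0015)
side 804 [[0.554, 0.266, 0.175], [0.589, 0.297, 0.275]] (array([0.5708, 0.2817, 0.017 ]), 0.0025)
[0.58792263 0.28848374 0.24701703]
target xy [ 0.58719433 -0.30689405] (array([-0.5627, -0.1911, -0.0185]), array([-2.000e-02, -6.000e-02,  5.393e+01]))
```

```bash
python3 -m inch '[[0,-0.025,-0.008,-0.01,0,0,2.5],[0,-0.065,-0.022,-0.018,0,0,6.5],[0,-0.11,-0.037,-0.018,0,0,11],[0,-0.16,-0.054,-0.018,0,0,15.5],[0,-0.21,-0.071,-0.018,0,0,20.3],[0,-0.26,-0.088,-0.018,0,0,25],[0,-0.31,-0.105,-0.018,0,0,30],[0,-0.36,-0.122,-0.018,0,0,35]]' >/dev/null
python3 - <<'E'
from go import *
c=np.array([.5745,-.298]); yaw=np.arctan2(c[1],c[0])-np.radians(7.6); e=np.array([np.cos(yaw),np.sin(yaw)])
g=c+e*.0155; print(tool()[0],rel([*g,.26],ori([0,0,-1],[*e,0])))
E
```

```text
[ 0.58548938 -0.09548327  0.25787972] (array([-0.2024,  0.0612, -0.0022]), array([-0.21,  0.07, 18.65]))
```

```bash
python3 -m inch '[[0,-0.045,0.014,-0.001,-0.1,0,4.5],[0,-0.095,0.029,-0.002,-0.2,0,9],[0,-0.14,0.042,-0.002,-0.2,0,13],[0,-0.175,0.053,-0.002,-0.2,0,16.5],[0,-0.195,0.059,-0.002,-0.2,0,18.6],[0,-0.2024,0.0612,-0.002,-0.2,0,18.6],[0,-0.2024,0.0612,-0.002,-0.2,0,18.6]]'
python3 - <<'E'
from wr import *
from go import *
im,P,C=wcloud(); b,g,r=C.T; cv2.imwrite("pics/w3.png",im)
Q=P[(b>r+30)&(b>70)&(np.hypot(P[:,0]-.5745,P[:,1]+.298)<.09)&(P[:,2]>.035)&(P[:,2]<.12)]
rim=Q[Q[:,2]>.090]; print("rim",len(rim),circ(rim),circ(rim,.060),np.percentile(rim,[1,50,99],axis=0).round(3).tolist())
fl=Q[(Q[:,2]<.062)&(Q[:,2]>.048)]; print("floor",len(fl),np.median(fl,0))
S=P[(r>g+50)&(r>b+50)&(np.hypot(P[:,0]-.58,P[:,1]+.3)<.06)&(P[:,2]>.15)]; cu=S[S[:,2]<.225]; print("cup",len(cu),np.percentile(cu,[2,98],axis=0).round(3).tolist(),circ(cu,.017) if len(cu)>9 else "")
A=[]
for n in("scene","side"):
    im,d=manip.grab_frame(n); P=cloud(n,d); v,u=np.nonzero(d>0); b,g,rr=im[v,u].astype(int).T
    S=P[(rr>g+50)&(rr>b+50)&(np.hypot(P[:,0]-.58,P[:,1]+.3)<.06)&(P[:,2]>.15)&(P[:,2]<.218)]
    B=P[(b>rr+30)&(b>70)&(np.hypot(P[:,0]-.5745,P[:,1]+.298)<.08)&(P[:,2]>.085)&(P[:,2]<.11)]
    print(n,len(S),np.percentile(S,[1,99],axis=0).round(3).tolist() if len(S) else "",circ(S,.017) if len(S)>5 else "","bowl rim",circ(B))
    if n=="side": cv2.imwrite("pics/s3.png",cv2.resize(im[60:260,220:420],None,fx=2.5,fy=2.5))
print(tool()[0])
E
```

```text
t: 23.8
tool_pos: [0.5894, -0.3039, 0.2603]
ee_rot: [3.141, -0.0, 0.966]
wrist_force: [-0.3, 0.1, -0.8]
finger_gap: 0.0075
finger_force: 33.0
rim 1951 (array([ 0.5731, -0.2988,  0.0582]), 0.0018) (array([ 0.5724, -0.2995,  0.06  ]), 0.0024) [[0.513, -0.359, 0.09], [0.586, -0.281, 0.096], [0.633, -0.239, 0.098]]
floor 1762 [ 0.57258959 -0.29969551  0.05494871]
cup 2398 [[0.559, -0.308, 0.191], [0.592, -0.278, 0.219]] (array([ 0.5764, -0.2922,  0.017 ]), 0.0047)
scene 59 [[0.559, -0.306, 0.193], [0.595, -0.28, 0.218]] (array([ 0.5758, -0.2975,  0.017 ]), 0.0019) bowl rim (array([ 0.5752, -0.2995,  0.0579]), 0.0022)
side 190 [[0.558, -0.31, 0.189], [0.594, -0.276, 0.218]] (array([ 0.5746, -0.2943,  0.017 ]), 0.0027) bowl rim (array([ 0.5728, -0.298 ,  0.0578]), 0.0024)
[ 0.58976394 -0.30298004  0.26066025]
```

View pics/s3.png

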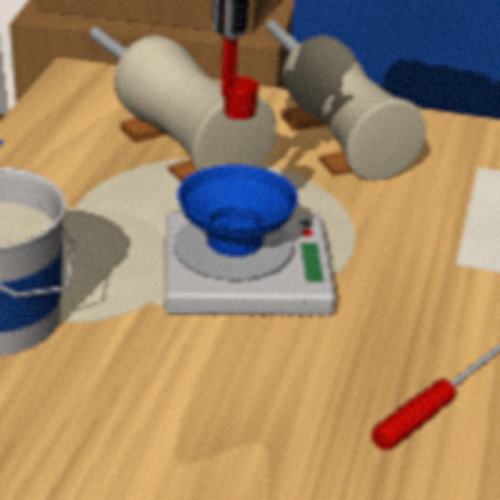

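The bowl stands level on the pan, at (238,205) in the crop, with the scoop hanging upright above it.

```bash
python3 -m inch '[[0,0,0,0.04,0,0,0],[0,0,0,0.06,0,0,0],[0,0,0,0.06,0,0,0]]'
python3 - <<'E'
from go import *
y=np.radians(-34.9); print(rel([.5865,-.308,.20],ori([0,0,-1],[np.cos(y),np.sin(y),0])))
E
```

```text
t: 24.32
tool_pos: [0.5888, -0.3032, 0.1989]
ee_rot: [-3.14, 0.0, 0.966]
wrist_force: [0.5, -0.7, -0.0]
finger_gap: 0.0073
finger_force: 33.0
(array([-0.0053,  0.0008, -0.0011]), array([-0.11,  0.03,  0.25]))
```

```bash
python3 -m inch '[[0,-0.003,0.001,0.005,0,0,0],[0,-0.0053,0.001,0.025,0,0,0],[0,-0.0053,0.001,0.048,0,0,0],[0,-0.0053,0.001,0.061,0,0,0],[0,-0.0053,0.001,0.066,0,0,0],[0,-0.0053,0.001,0.0675,0,0,0],[0,-0.0053,0.001,0.0675,0,0,0]]'
python3 -m inch '[[0,0,0,0.001,0,0,0],[0,0,0,0.001,0,0,0]]'
python3 -m inch '[[0,0,0,0.001,0,0,0],[0,0,0,0.001,0,0,0]]'
```

```text
t: 25.2
tool_pos: [0.5881, -0.3095, 0.1337]
ee_rot: [3.139, -0.0, 0.965]
wrist_force: [0.2, 0.4, -0.0]
finger_gap: 0.0072
finger_force: 33.0
t: 25.45
tool_pos: [0.5878, -0.3094, 0.1325]
ee_rot: [3.139, 0.0, 0.965]
wrist_force: [-0.6, 0.6, -0.4]
finger_gap: 0.0075
finger_force: 33.0
t: 25.7
tool_pos: [0.5876, -0.3093, 0.1311]
ee_rot: [3.14, 0.0, 0.965]
wrist_force: [0.0, -0.6, -0.9]
finger_gap: 0.0073
finger_force: 33.0
```

```bash
for i in 1 2 3; do python3 -m inch '[[0,0,0,0.001,0,0,0],[0,0,0,0.001,0,0,0]]' | grep -E "pos|wrist"; done
```

```text
tool_pos: [0.5876, -0.3092, 0.13]
wrist_force: [-0.6, 0.3, -0.4]
tool_pos: [0.5876, -0.3093, 0.129]
wrist_force: [0.0, -0.5, 0.8]
tool_pos: [0.5876, -0.3093, 0.128]
wrist_force: [0.8, 0.5, -0.6]
```

```bash
for i in 1 2; do python3 -m inch '[[0,0,0,0.0007,0,0,0],[0,0,0,0.0007,0,0,0]]' | grep -E "pos|wrist"; done
python3 - <<'E'
from h import *
for n in("side",):
    im,d=manip.grab_frame(n); cv2.imwrite("pics/s4.png",cv2.resize(im[90:210,260:380],None,fx=4.5,fy=4.5))
    P=cloud(n,d); v,u=np.nonzero(d>0); b,g,rr=im[v,u].astype(int).T
    S=P[(rr>g+50)&(rr>b+50)&(np.hypot(P[:,0]-.58,P[:,1]+.3)<.06)]; print(np.percentile(S,[1,50,99],axis=0).round(3))
E
```

```text
tool_pos: [0.5876, -0.3093, 0.1274]
wrist_force: [0.4, -0.4, 0.1]
tool_pos: [0.5878, -0.3094, 0.1269]
wrist_force: [-0.3, -0.7, 1.5]
[[ 0.556 -0.318  0.069]
 [ 0.579 -0.304  0.083]
 [ 0.59  -0.281  0.122]]
```

View pics/s4.png

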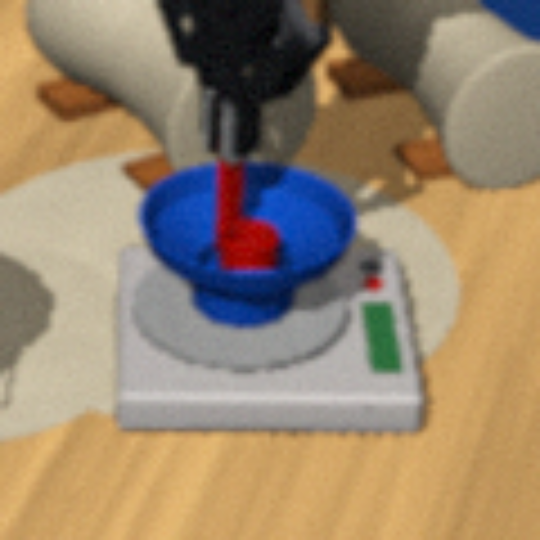

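The scoop's cup is in the bowl at (248,245) in the crop, upright, with light contact. I'll release it.

```bash
python3 -m inch '[[0.15,0,0,0,0,0,0],[0.35,0,0,0,0,0,0],[0.4,0,0,0,0,0,0],[0.4,0,0,-0.02,0,0,0],[0.4,0,0,-0.06,0,0,0],[0.4,0,0,-0.12,0,0,0],[0.4,0,0,-0.15,0,0,0],[0.4,0,0,-0.15,0,0,0]]'
python3 - <<'E'
from wr import *
im,P,C=wcloud(); b,g,r=C.T
Q=P[(b>r+30)&(b>70)&(np.hypot(P[:,0]-.574,P[:,1]+.298)<.09)&(P[:,2]>.090)&(P[:,2]<.12)]; print("rim",circ(Q),np.median(Q[:,2]))
S=P[(r>g+50)&(r>b+50)&(np.hypot(P[:,0]-.58,P[:,1]+.3)<.06)&(P[:,2]>.04)]; top=S[S[:,2]>.148]; cu=S[(S[:,2]>.078)&(S[:,2]<.092)]
print("stem top",len(top),np.median(top,0),"cup rim",len(cu),circ(cu),np.percentile(S[:,2],[1,99]))
im2,d=manip.grab_frame("side"); cv2.imwrite("pics/f.png",np.hstack([cv2.resize(im2[90:230,240:400],(400,350)),cv2.resize(im[60:340,100:420],(400,350))])); print(manip.sense()["t"])
E
```

```text
t: 28.0
tool_pos: [0.589, -0.31, 0.2817]
ee_rot: [3.132, -0.001, 0.965]
wrist_force: [-0.2, -0.5, 0.5]
finger_gap: 0.0342
finger_force: 0.0
rim (array([ 0.5731, -0.2989,  0.0582]), 0.002) 0.09581698094860604
stem top 144 [ 0.58708643 -0.30835093  0.15663253] cup rim 285 (array([ 0.5724, -0.2994,  0.0152]), 0.0013) [0.05744151 0.15777494]
28.1
```

View pics/f.png

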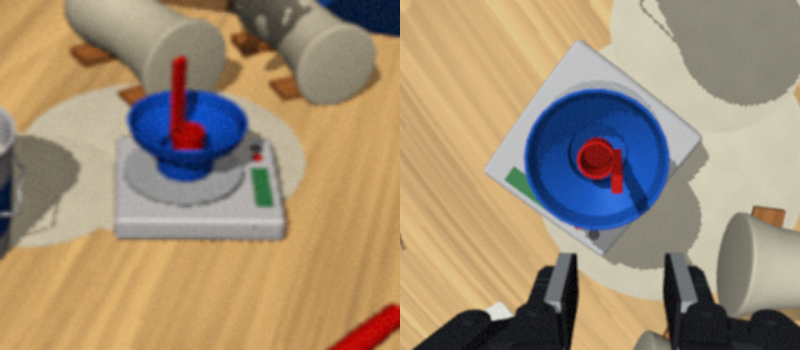

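The bowl is mouth up and centred on the pan, the scoop stands upright at its bottom (cup (598,158) in the crop), and the gripper is clear.

```bash
python3 -c "
from workcell import manip
print(manip.sign_off())"
```

```text
the job is handed in; nothing more can be done
None
```

The job is handed in at about 28 s: the bowl is mouth up on its foot within about 4 mm of the pan's centre, the red scoop stands upright in it, and the gripper touches nothing.

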